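# Put the parts drawer back and latch the cabinet

## Robot

A 6-joint arm with a two-finger parallel gripper is mounted at the origin on the work surface. World frame = base frame: x ahead of the robot, y to its left, z up, the work surface at z = 0. Lengths are in m, angles in degrees, forces in N, time in s.
With the tool pointing down it reaches from about 0.35 to 0.775 m from the base axis. Payload 7.3 kg.
Tool frame: the origin (TCP) lies at the very end of the fingers, on their centre line; the grasp point (between the pads) lies 19 mm behind it; y points along the fingers, x is the direction in which the jaws open and shut, and the axes are right-handed (so a half turn about y gives the same grasp; the last joint's range is limited). The gripper opens to 92 mm and grips with 3 to 60 N. Pads are 19 mm wide; open, the fingers measure 130 mm over their backs; the gripper's body (75 mm by 190 mm) begins 47 mm behind the grasp point.
Start: joints at [-76.49, 19.595, 87.324, -0, 73.075, -8.365], TCP at [0.196, -0.487, 0.227] pointing down, gripper open.
Joint ranges: [-145.02, 145.02], [-44.19, 115.74], [2.07, 154.8], [-57.11, 237.11], [16.16, 152.29], [-177.93, 177.93]. Speed limits (degrees/s): [147.25, 147.25, 180, 180, 180, 180].

## Interface

Orientations are given as a 3x3 rotation matrix whose columns are the frame's x, y, z axes.
In Python, from plant import state, grab_frame, finish_job gives the robot as it stands.
- The arm moves only by the shell command python3 -m crank 'ROWS' [OPENING]. ROWS is text: rows parted by semicolons, each of 4 numbers parted by spaces: the shift along the tool's x, y, z in m, then the turn about the tool's y in rad. In form: dx dy dz turn; .... A call has 1 to 12 rows; each row shifts and turns the commanded pose from where the row before left it, along the tool's axes as they then stand; what a row does not reach is not made up. A row lasts 1/10 s, in which the tool goes at most 50 mm and 8.59 degrees, less where a joint would pass 70% of its speed; a pose out of reach is approached as far as the arm can. A call with a gripper value outside its range is refused whole. OPENING is the opening, from 0 (shut) to 1 (fully open), set as the call begins (- or left out, the last holds). The fingers move at their own pace and stop on an object; the grip force is fixed at half the most. Time passes only in rows, so rows that do not move let the fingers close. It gives the time, the measured TCP pose, the force and the opening at its end, in the units of the state.
- state(): the state, without advancing time (a new reading comes with each control period).
- grab_frame(name): name is "side" or "top"; returns a dict with "img" (400x640x3 uint8, blue, green, red), "fx", "fy", "cx", "cy" (pixels), "R" (3x3) and "t" (3): a world point X has camera coordinates R X + t. Camera axes: x right, y down, z forward; pixel columns grow to the right and rows downward; lengths in m; the calibration is good to about 2 mm. A picture is of the moment at which its call begins. There is no depth.
- finish_job(): hands the job in, once; it reports no verdict.
The state is a dict: "t": time; "joint_pos": joint angles; "qd": joint speeds; "tau": joint torques, N m; "ee_pos": TCP position; "tool_rot": TCP orientation; "contact_force": force on the tool from outside, world axes, zero at the start; "torque": the same for the moment, N m; "width": finger opening in m.
Only numpy, scipy, OpenCV 4.12 (cv2) and the standard library are available. Lean on these libraries where they do the work, as an engineer would, in place of code of your own. Each camera call takes 0.05 s, during which the arm holds its last target.

## Task

Put the loose red drawer with the green label back into the empty, green-marked bay of the small parts cabinet: its plain end first, over the sill and under the roof, pushed in until it drops fully home behind the sill. Then swing the blue door shut until it seats on its catch. Keep the drawer roughly level so that its parts do not spill, and leave the other drawers and the things on the bench where they are.

Things in the scene. Friction and masses are not known exactly. Their poses are not given: they have to be found in the camera images.
- drawer: the loose drawer: open red steel box 150 long (x) x 64 wide (y) x 50 high mm, walls 3, 0.3 to 0.5 kg, small parts inside, standing on the bench. Origin: centre of its underside; z up. Its -x end is the front (green label, steel pull); its +x end is plain and enters the bay first. Can be gripped from above across its width.
- cabinet: parts cabinet, fixed, grey, 273 wide (y) x 168 deep x 78 high mm, open to its -x side. Origin: on the bench below the centre of the middle bay; x points into the bays, z up. Three bays centred at y = -77, 0, +77, each 69 wide; the 8 mm partitions between them have round noses starting at x = -78. Bay floors are 8 mm above the bench, back stops at x = +78.
- bay: the empty bay, one of the three, marked by a green floor liner and a green strip on top of the roof's front edge. Origin: centre of the bay's floor, 8 mm above the bench; axes as the cabinet's. A drawer fully home has its origin here, with 3 mm of play either way in x.
- bay_mouth (a point): middle of the empty bay's mouth gap, 78 mm from the bay's origin along its -x, 45 mm above the bench. Here a steel sill runs across the mouth, from cabinet x = -86 to -78 mm, its rounded top 16 mm above the bench (8 above the bay floor). The clear roof's underside is 74 mm above the bench, its top 80; it begins at cabinet x = -72.
- door (a joint): angle of the blue door: 0 shut, grows as it opens towards the robot, to 2.4; starts wide open and stays where left. A sprung ball catch at the free edge resists in the last 0.06 rad (about 7 N when pushed 200 mm from the hinge), then holds the door at 0; a door left at about 0.05 is not latched.
- door_hinge (a point): door's vertical hinge axis, 39 mm above the bench, at cabinet x = -94, y = +147 mm (left end of the mouth). The door is a flat panel 293 mm wide, 8 thick (4 either side of the axis), from 4 to 74 mm above the bench. Open by angle a, it points from the hinge along (-sin a, -cos a) in the cabinet's x, y.
- door_edge (a point): middle of the door's free edge, on its outer face (the face toward the robot when shut), 293 mm from the hinge
- drawer_yellow: drawer with a yellow label, home in its bay, same make as the loose one; leave it
- drawer_white: drawer with a white label, home in its bay, same make as the loose one; leave it
- spray_can: orange spray can, 64 across, 190 high, standing; origin at the centre of its underside
- jar: amber jar, 70 across, 90 high, standing; origin at the centre of its underside
- wrench: steel wrench lying on the bench along its x
- screwdriver: screwdriver lying on the bench along its x
- mug: blue mug, 80 across, 90 high, standing; origin at the centre of its underside
- tape: black roll of tape, 100 across, 25 high, lying flat; origin at the centre of its underside
- drawer_front (a point): centre of the front face of the drawer's steel pull (30 wide, 10 high, 8 proud; 83 mm from the drawer's origin along its -x, 30 mm up)
Not all that is in view belongs to the job. Leave any turquoise look-alike of the drawer alone.

How it is judged:
By the outcome, as a careful person would: the job done as asked, in the order asked, and still so for the second after the job is handed in, with the robot touching nothing.
It also fails if it takes over 72 s, if anything falls off the work surface, if the arm or the gripper's body presses on something with over 40 N, if the wrist force passes 120 N, or if a joint passes its speed limit or range.

## Working session

There is one attempt and no reset: what is moved stays moved. The work goes in short steps, Python scripts to look and compute and a shell command to move; the robot and the scene stay as the last step left them, time stands still between calls to the robot, and variables do not carry over. Pictures are saved under pics/ and viewed, and the job is handed in when it is done.

```bash
mkdir -p pics; ls
python3 - <<'E'
from plant import state, grab_frame
import cv2,numpy as np
s=state();print(s)
for n in("side","top"):
    f=grab_frame(n);cv2.imwrite(f"pics/{n}0.png",f["img"])
    print(n,f["fx"],f["fy"],f["cx"],f["cy"],np.array(f["R"]).round(4).tolist(),np.array(f["t"]).round(4).tolist())
E
```

```text
pics
{'t': 0.0, 'joint_pos': array([-7.64885687e+01,  1.96371070e+01,  8.73774482e+01, -1.30780265e-03,
        7.30751227e+01, -8.36524816e+00]), 'qd': array([ 0.11656391, -0.01501674, -0.06352092, -0.0438908 ,  0.11906257,
        0.03904811]), 'tau': array([ 4.66926358e-04, -4.31242526e+01, -2.44216150e+01,  7.18640070e-02,
        5.60111320e-02, -1.38967848e-04]), 'ee_pos': array([ 0.19553642, -0.48678256,  0.22603757]), 'tool_rot': array([[ 3.72615986e-01, -3.86918551e-04,  9.27985548e-01],
       [-9.27984331e-01,  1.51675258e-03,  3.72616130e-01],
       [-1.55169657e-03, -9.99998775e-01,  2.06111905e-04]]), 'contact_force': array([ 0.33122993,  0.18603289, -0.85611832]), 'torque': array([-0.03597965, -0.01234854,  0.00234075]), 'width': 0.0921072090308665}
side 476.6327815126234 476.6327815126234 320.0588289336424 197.79242161240876 [[-0.9172, -0.398, 0.019], [-0.2348, 0.5012, -0.8329], [0.3219, -0.7684, -0.5532]] [0.4388, 0.1697, 1.2486]
top 460.96293931458933 460.96293931458933 314.4323985471533 202.40166808671415 [[0.0015, -0.9998, -0.0177], [-0.9938, 0.0005, -0.1112], [0.1112, 0.0177, -0.9936]] [0.013, 0.492, 1.5138]
```

View pics/side0.png

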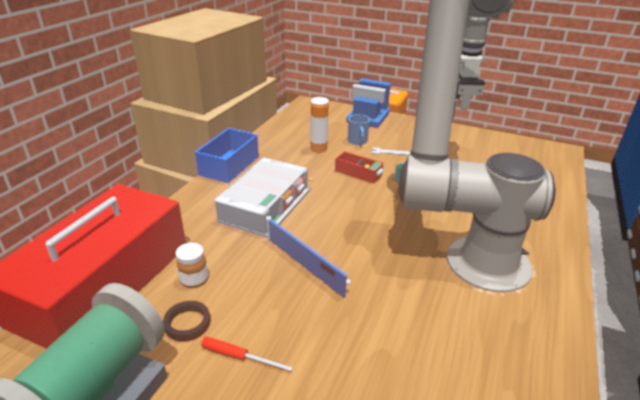

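View pics/top0.png

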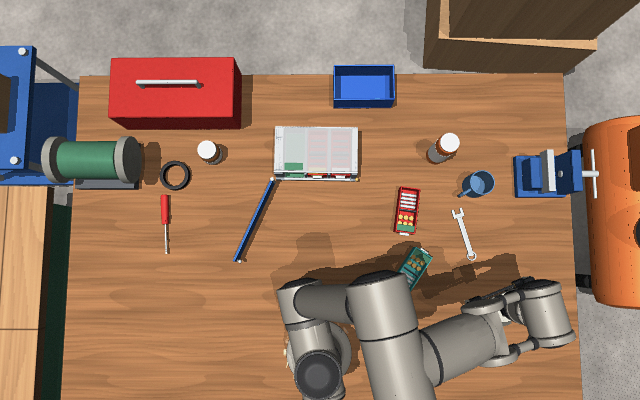

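The top picture shows the cabinet at about (316,153), with a green mark at its left end near (293,168). The door runs from (274,180) to (238,262). The red drawer is at (407,210) and the turquoise look-alike at (415,265). I'll enlarge both.

Run:
```python
import cv2
a=cv2.imread("pics/top0.png")
cv2.imwrite("pics/topc1.png",cv2.resize(a[115:195,262:372],None,fx=7,fy=7,interpolation=cv2.INTER_CUBIC))
cv2.imwrite("pics/topc2.png",cv2.resize(a[175:295,380:480],None,fx=5,fy=5,interpolation=cv2.INTER_CUBIC))
b=cv2.imread("pics/side0.png")
cv2.imwrite("pics/sidec1.png",cv2.resize(b[140:240,210:400],None,fx=4,fy=4,interpolation=cv2.INTER_CUBIC))
```

```text
(no output)
```

View pics/topc1.png

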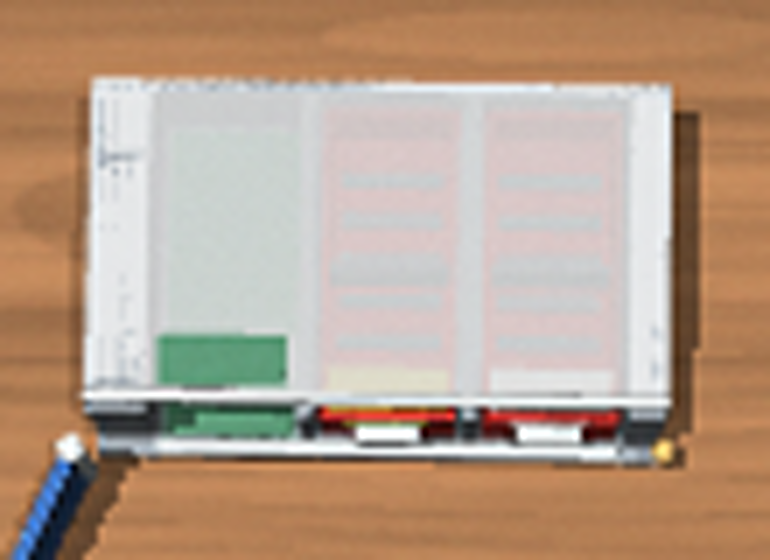

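View pics/topc2.png

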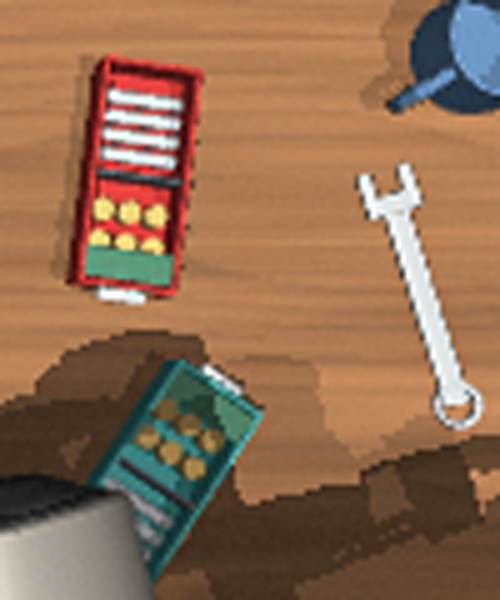

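View pics/sidec1.png

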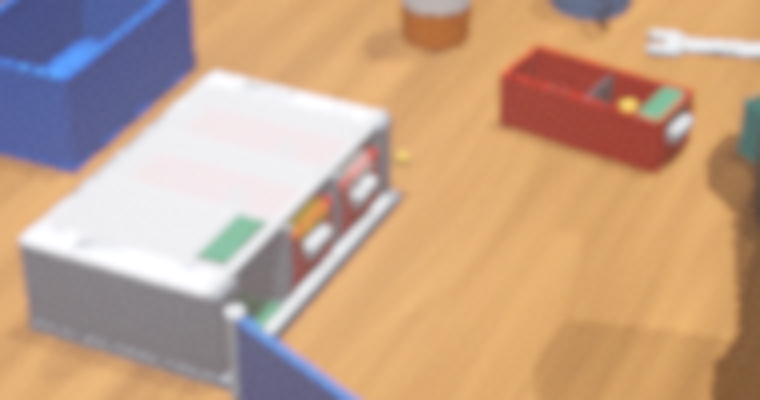

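The choice is clear. The loose red drawer is at (407,210), with its label and pull facing the robot. Other things it could be taken for:
- turquoise look-alike at (415,265)
- housed drawers at (316,175) and (340,175)
- red toolbox at (175,93)

The empty bay is the left one, and the yellow and white drawers are home. Next I'll measure.

```bash
cat > h.py <<'E'
import numpy as np,cv2
from plant import state,grab_frame
def shot(n,fn=None):
    f=grab_frame(n)
    if fn: cv2.imwrite("pics/"+fn,f["img"])
    return f
def ray(f,u,v,z):
    R=np.array(f["R"]);t=np.array(f["t"]);c=-R.T@t
    d=R.T@np.array([(u-f["cx"])/f["fx"],(v-f["cy"])/f["fy"],1])
    return c+d*(z-c[2])/d[2]
def proj(f,X):
    p=np.array(f["R"])@X+f["t"];return np.array([f["fx"]*p[0]/p[2]+f["cx"],f["fy"]*p[1]/p[2]+f["cy"]])
E
python3 - <<'E'
from h import *
import pickle
f=grab_frame("top");g=grab_frame("side")
pickle.dump((f,g),open("f0.pkl","wb"))
np.set_printoptions(precision=4,suppress=True)
def pr(n,c,o,s,z):
    P=ray(f,o[0]+(c[0]+.5)/s-.5,o[1]+(c[1]+.5)/s-.5,z);print(n,P);return P
print("drawer rim z .05")
for n,c in dict(BLback=(104,60),BRback=(200,72),FR=(180,294),FL=(72,283),).items(): pr(n,c,(380,175),5,.05)
pr("pull",(121,297),(380,175),5,.03)
print("cab roof")
for n,c in dict(backL=(92,80),backR=(672,88),frL=(84,392),frR=(670,400)).items(): pr(n,c,(262,115),7,.08)
pr("hinge",(70,446),(262,115),7,.08); pr("sillfront L",(100,448),(262,115),7,.012);pr("sillfront R",(640,460),(262,115),7,.012)
pr("ball",(665,450),(262,115),7,.039)
print("door free",ray(f,238,262,.074))
E
```

```text
drawer rim z .05
BLback [ 0.5418 -0.2705  0.05  ]
BRback [ 0.5337 -0.3333  0.05  ]
FR [ 0.3877 -0.3169  0.05  ]
FL [ 0.3948 -0.2468  0.05  ]
pull [ 0.3866 -0.282   0.03  ]
cab roof
backL [0.7395 0.1436 0.08  ]
backR [ 0.7347 -0.129   0.08  ]
frL [0.5906 0.1457 0.08  ]
frR [ 0.5864 -0.1267  0.08  ]
hinge [0.5651 0.1519 0.08  ]
sillfront L [0.5754 0.1449 0.012 ]
sillfront R [ 0.5691 -0.1171  0.012 ]
ball [ 0.5696 -0.1273  0.039 ]
door free [0.2947 0.2572 0.074 ]
```

Run:
```python
import cv2
a=cv2.imread("pics/top0.png")
cv2.imwrite("pics/topc3.png",cv2.resize(a[172:272,225:295],None,fx=6,fy=6,interpolation=cv2.INTER_CUBIC))
cv2.imwrite("pics/topc4.png",cv2.resize(a[182:242,385:430],None,fx=10,fy=10,interpolation=cv2.INTER_CUBIC))
```

```text
(no output)
```

View pics/topc3.png

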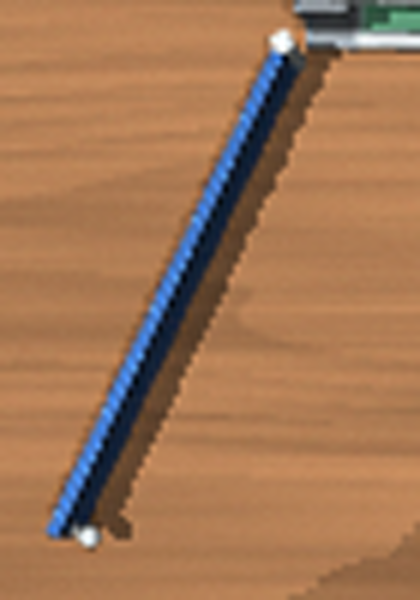

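View pics/topc4.png

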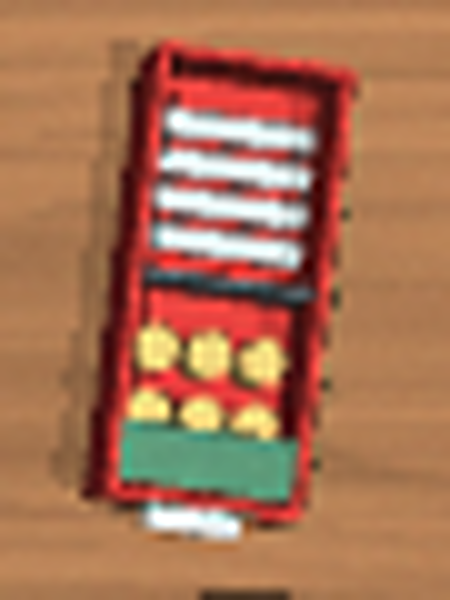

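```bash
cat >> h.py <<'E'
def T(p,P): # p=(x,y,th)
    c,s=np.cos(p[2]),np.sin(p[2]);P=np.atleast_2d(P)
    return np.c_[p[0]+c*P[:,0]-s*P[:,1],p[1]+s*P[:,0]+c*P[:,1],P[:,2]]
def fit(obs,p0):
    from scipy.optimize import least_squares
    r=lambda p:np.concatenate([proj(f,T(p,P)[0])-uv for f,P,uv in obs])
    s=least_squares(r,p0,loss="soft_l1");return s.x,r(s.x).reshape(-1,2)
def un(c,o,s): return np.array([o[0]+(c[0]+.5)/s-.5,o[1]+(c[1]+.5)/s-.5])
E
python3 - <<'E'
from h import *
import pickle
np.set_printoptions(precision=4,suppress=True)
f,g=pickle.load(open("f0.pkl","rb"))
o=(385,182)
ob=[(f,[.075,.032,.05],un((165,42),o,10)),(f,[.075,-.032,.05],un((353,72),o,10)),(f,[-.075,-.032,.05],un((300,520),o,10)),(f,[-.075,.032,.05],un((110,490),o,10)),(f,[-.083,0,.035],un((193,530),o,10))]
print(fit(ob,[.46,-.29,-.1]))
o=(262,115)
ob=[(f,[.082,.1365,.08],un((92,80),o,7)),(f,[.082,-.1365,.08],un((672,88),o,7)),(f,[-.072,.1365,.08],un((83,396),o,7)),(f,[-.072,-.1365,.08],un((670,402),o,7)),(f,[-.094,.147,.078],un((70,446),o,7))]
o=(210,140)
ob2=[(g,[.082,.1365,.08],un((22,240),o,4)),(g,[.082,-.1365,.08],un((212,70),o,4)),(g,[-.072,-.1365,.08],un((388,113),o,4)),(g,[-.072,.1365,.08],un((218,295),o,4))]
for q in (ob,ob2,ob+ob2):
    p,r=fit(q,[.66,0.01,0]);print(p);print(r)
np.save("cab.npy",p)
for n,F,lo,hi,sc in(("top",f,(262,115),(372,195),7),("side",g,(210,170),(330,250),6)):
    im=F["img"].copy()[lo[1]:hi[1],lo[0]:hi[0]]
    im=cv2.resize(im,None,fx=sc,fy=sc,interpolation=cv2.INTER_CUBIC)
    def ln(*Ps):
        q=[((proj(F,T(p,P)[0])-lo+.5)*sc).astype(int) for P in Ps]
        for a,b in zip(q,q[1:]): cv2.line(im,tuple(map(int,a)),tuple(map(int,b)),(255,0,255),1)
    ln([-.072,.1365,.08],[.082,.1365,.08],[.082,-.1365,.08],[-.072,-.1365,.08],[-.072,.1365,.08])
    ln([-.086,.1365,0],[-.086,-.1365,0]); ln([-.082,.1365,.016],[-.082,-.1365,.016])
    ln([-.072,.1115,.08],[-.072,.0425,.08])
    for y in(.0385,-.0385): ln([-.078,y-.004,.07],[-.078,y+.004,.07])
    for y in (.147,): ln([-.094,y,0],[-.094,y,.078])
    cv2.imwrite(f"pics/ov_{n}.png",im)
E
```

```text
(array([ 0.466 , -0.2931, -0.143 ]), array([[-0.1775, -0.0701],
       [ 0.3772, -0.3493],
       [ 0.1826, -0.0008],
       [-0.3718,  0.185 ],
       [-0.0093,  0.2144]]))
[ 0.6573  0.0079 -0.0121]
[[ 0.0634 -0.4338]
 [ 0.1696 -0.8773]
 [ 0.2533  0.5124]
 [ 0.3027  0.5229]
 [-1.1996  0.1053]]
[0.6515 0.013  0.0036]
[[ 0.0412  0.3554]
 [ 0.3392  0.0032]
 [-0.1777 -0.5864]
 [-0.1579  0.0887]]
[ 0.6554  0.0086 -0.0064]
[[-0.2881  0.3642]
 [-0.1676 -0.5392]
 [ 0.1669  1.3301]
 [ 0.2327  0.8702]
 [-1.2487  0.943 ]
 [-0.4968 -1.0322]
 [ 0.4431 -0.8607]
 [-0.4194 -1.2886]
 [-1.2164 -1.1102]]
```

View pics/ov_top.png

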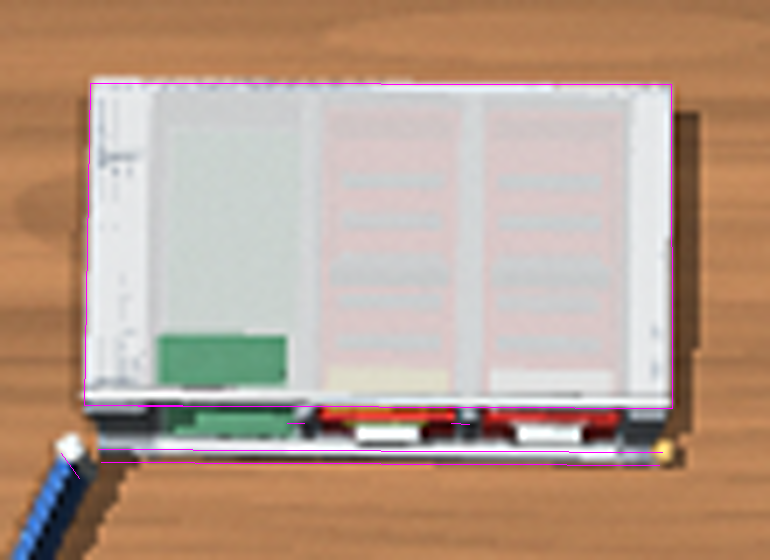

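View pics/ov_side.png

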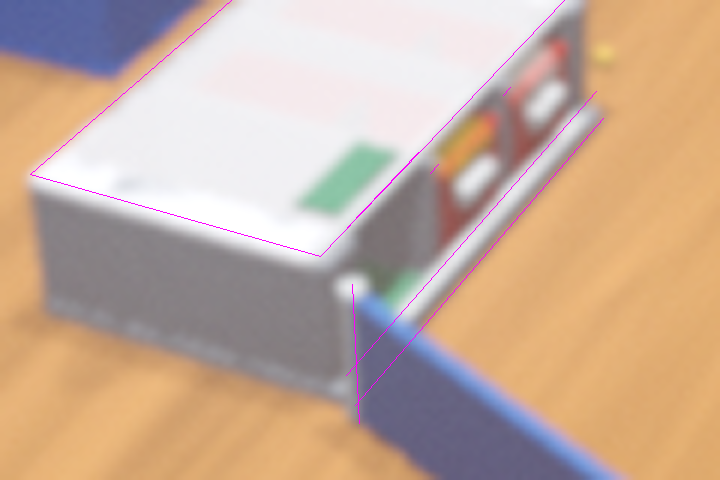

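The bay edges and hinge don't agree with a cabinet outline symmetric about the middle bay. I'll measure from the partitions, bay and hinge instead, in a closer crop.

Run:
```python
import cv2
a=cv2.imread("pics/top0.png")
cv2.imwrite("pics/topc5.png",cv2.resize(a[160:186,266:332],None,fx=12,fy=12,interpolation=cv2.INTER_CUBIC))
cv2.imwrite("pics/topc6.png",cv2.resize(a[160:186,306:372],None,fx=12,fy=12,interpolation=cv2.INTER_CUBIC))
```

```text
(no output)
```

View pics/topc5.png

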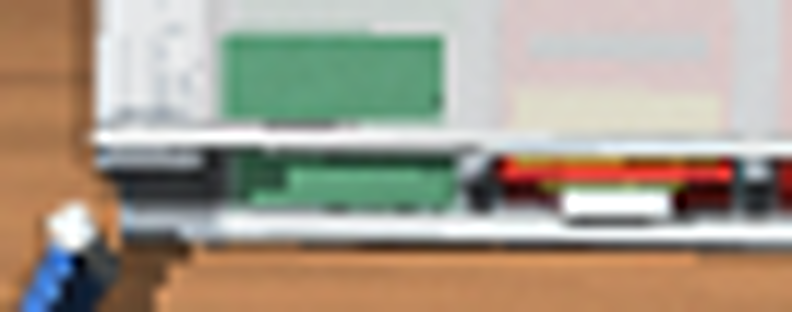

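View pics/topc6.png

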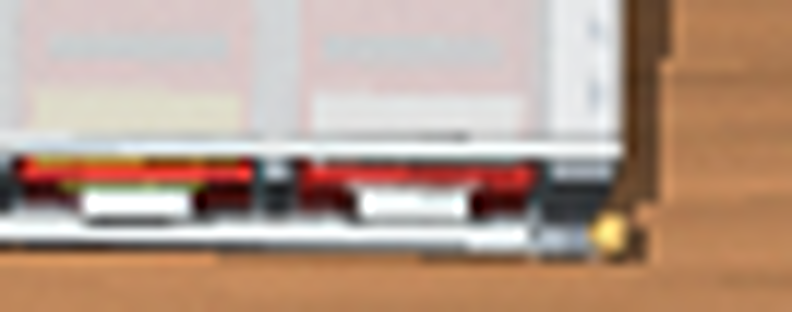

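The drawer is at (0.466, -0.293), yaw -0.143. The cabinet origin is about (0.658, 0.0025), yaw -0.013, taken from the partitions and hinge. I'll grip at drawer x = -38 mm, starting from a hover.

```bash
python3 -m crank '0 0 0 0.131; 0 0 0 0.131; 0 0 0 0.131; 0 0 0 0.132; -0.025 0.012 0.022 0; -0.03 0.012 0.026 0; -0.03 0.015 0.027 0; -0.03 0.015 0.027 0; -0.03 0.015 0.027 0; -0.03 0.015 0.026 0; -0.03 0.015 0.026 0; -0.025 0.011 0.021 0' 1; python3 -m crank '0 0 0 0; 0 0 0 0'
python3 - <<'E'
from h import *
np.set_printoptions(precision=4,suppress=True)
s=state();print(s['t'],s['ee_pos'],s['tool_rot'],s['contact_force'])
zt=s['tool_rot'][:2,2];d=np.array([.4284,-.2876])-s['ee_pos'][:2];print(np.arctan2(zt[1],zt[0]),"dx,dz",d@s['tool_rot'][:2,0],d@zt)
f=shot("top","h1.png");im=f["img"][150:300,340:480];cv2.imwrite("pics/h1c.png",cv2.resize(im,None,fx=5,fy=5,interpolation=cv2.INTER_CUBIC))
E
```

```text
t: 1.4
ee_pos: [0.4294, -0.2866, 0.1157]
tool_rot: [[-0.142, -0.001, 0.99], [-0.99, 0.001, -0.142], [-0.001, -1.0, -0.001]]
contact_force: [-0.3, -0.7, 0.1]
width: 0.0917
t: 1.6
ee_pos: [0.4285, -0.288, 0.1164]
tool_rot: [[-0.141, -0.001, 0.99], [-0.99, 0.0, -0.141], [-0.0, -1.0, -0.001]]
contact_force: [-0.3, 0.0, 0.9]
width: 0.0919
1.6 [ 0.4285 -0.288   0.1164] [[-0.1408 -0.0008  0.99  ]
 [-0.99    0.0002 -0.1408]
 [-0.0001 -1.     -0.0008]] [-0.2871  0.0112  0.8928]
-0.14128834435031953 dx,dz -0.0003816927808974446 -0.00014097471245016823
```

View pics/h1c.png

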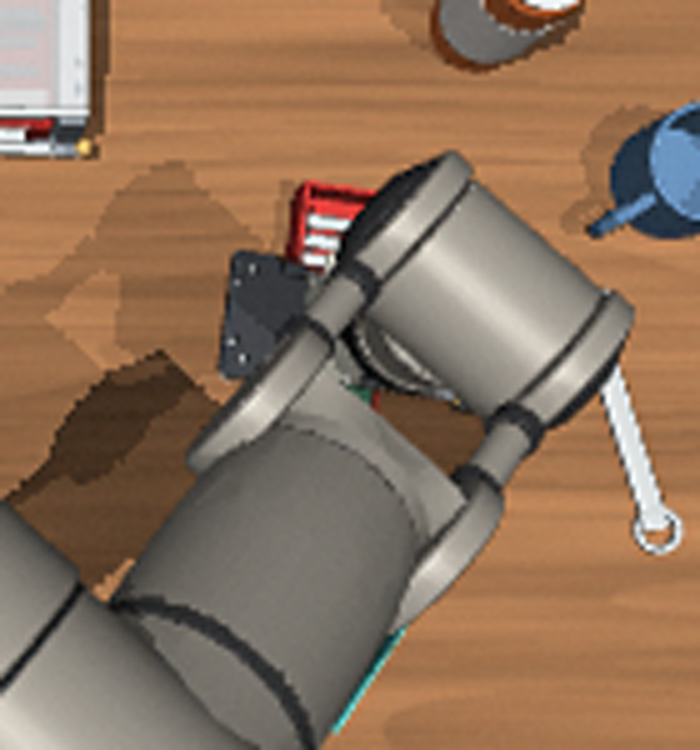

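```bash
python3 -m crank '0 0.02 0 0; 0 0.025 0 0; 0 0.025 0 0; 0 0.02 0 0; 0 0.01 0 0; 0 0.004 0 0; 0 0 0 0; 0 0 0 0'; python3 -m crank '0 0 0 0; 0 0 0 0; 0 0 0 0; 0 0 0 0; 0 0 0 0; 0 0 0 0; 0 0 0 0; 0 0 0 0' 0
python3 - <<'E'
from h import *
f=shot("side","h2.png");im=f["img"][110:210,290:440];cv2.imwrite("pics/h2c.png",cv2.resize(im,None,fx=5,fy=5,interpolation=cv2.INTER_CUBIC))
E
```

```text
t: 2.45
ee_pos: [0.4288, -0.2891, 0.0137]
tool_rot: [[-0.143, 0.001, 0.99], [-0.99, -0.001, -0.143], [0.001, -1.0, 0.002]]
contact_force: [0.1, -0.6, 0.9]
width: 0.0919
t: 3.25
ee_pos: [0.4284, -0.288, 0.0129]
tool_rot: [[-0.143, -0.0, 0.99], [-0.99, 0.0, -0.143], [-0.0, -1.0, -0.0]]
contact_force: [-0.7, 3.6, 5.8]
width: 0.0637
```

View pics/h2c.png

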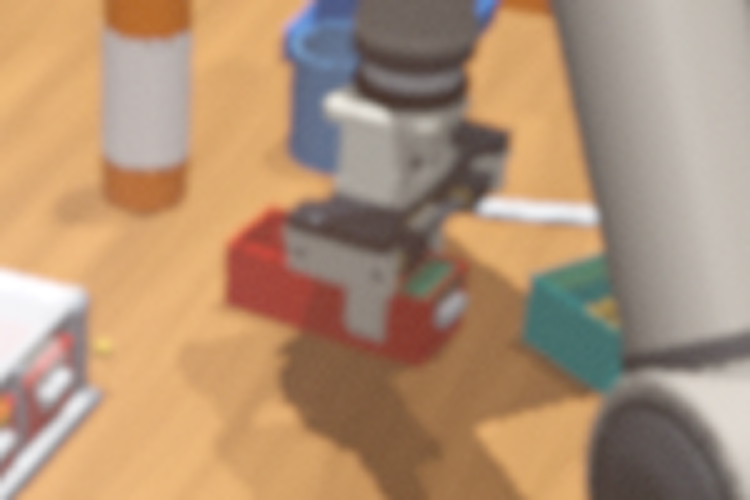

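The grip holds at 63.7 mm, and the side picture shows the fingers across the red drawer. I'll lift, turn and carry it.

```bash
python3 -m crank '0 -0.004 0 0; 0 -0.008 0 0; 0 -0.012 0 0; 0 -0.012 0 -0.02; 0 -0.012 0 -0.03; 0 -0.008 0 -0.03; 0 -0.004 0 -0.03; 0 0 0 -0.02; 0 0 0 0; 0 0 0 0'; python3 -m crank '-0.01 0 0 0; -0.02 0 0 0; -0.03 0 0.001 0; -0.04 0 0.001 0; -0.04 0 0.002 0; -0.04 0 0.002 0; -0.04 0 0.002 0; -0.04 0 0.002 0; -0.04 0 0 0; -0.035 0 0 0; -0.02 0 0 0; -0.015 0 0 0'; python3 -m crank '0 0 0 0; 0 0 0 0; 0 0 0 0';python3 - <<'E'
from h import *
f=shot("side","h3.png");im=f["img"][140:260,230:400];cv2.imwrite("pics/h3c.png",cv2.resize(im,None,fx=4.6,fy=4.6,interpolation=cv2.INTER_CUBIC))
f=shot("top","h3t.png");im=f["img"][140:260,230:390];cv2.imwrite("pics/h3tc.png",cv2.resize(im,None,fx=4.8,fy=4.8,interpolation=cv2.INTER_CUBIC))
E
```

```text
t: 4.3
ee_pos: [0.4283, -0.2883, 0.0727]
tool_rot: [[-0.013, -0.0, 1.0], [-1.0, 0.0, -0.013], [-0.0, -1.0, -0.0]]
contact_force: [-0.1, 0.9, -5.7]
width: 0.0634
t: 5.5
ee_pos: [0.4424, 0.0836, 0.0726]
tool_rot: [[-0.011, -0.001, 1.0], [-1.0, 0.0, -0.011], [-0.0, -1.0, -0.001]]
contact_force: [-0.2, 0.4, -4.7]
width: 0.0635
t: 5.8
ee_pos: [0.4431, 0.081, 0.0726]
tool_rot: [[-0.014, -0.0, 1.0], [-1.0, -0.0, -0.014], [0.0, -1.0, -0.0]]
contact_force: [0.2, -0.1, -3.9]
width: 0.0637
```

View pics/h3c.png

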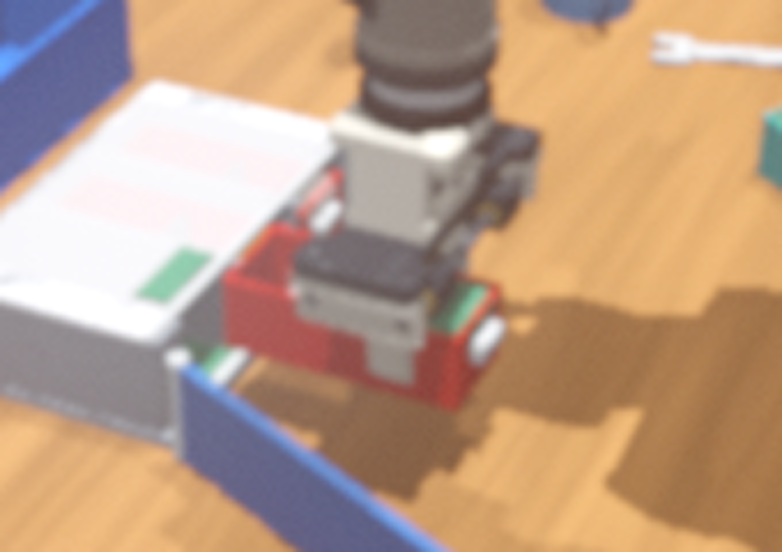

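View pics/h3tc.png

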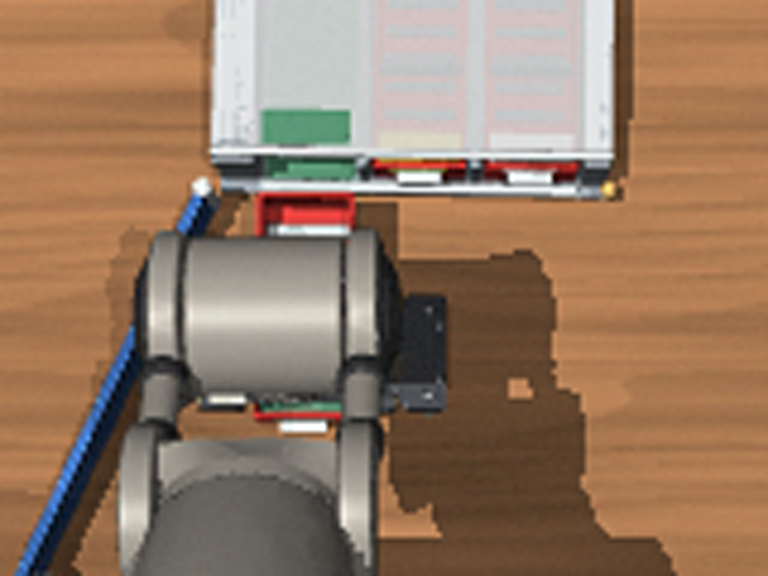

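Run:
```python
import cv2
a=cv2.imread("pics/h3t.png")
cv2.imwrite("pics/h3a.png",cv2.resize(a[165:195,268:334],None,fx=12,fy=12,interpolation=cv2.INTER_CUBIC))
cv2.imwrite("pics/h3b.png",cv2.resize(a[218:234,268:334],None,fx=12,fy=12,interpolation=cv2.INTER_CUBIC))
```

```text
(no output)
```

View pics/h3a.png

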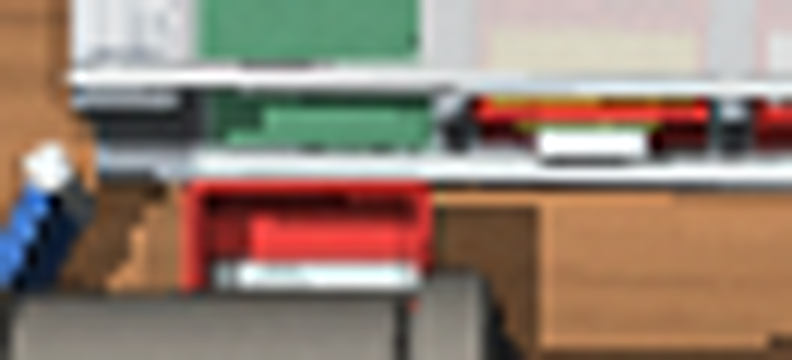

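View pics/h3b.png

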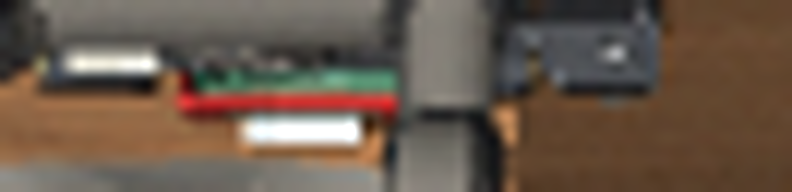

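Run:
```python
from h import *
s=state();g=grab_frame("side")
th=-.0135;p=(s['ee_pos'][0]+.038*np.cos(th),s['ee_pos'][1]+.038*np.sin(th),th);z0=s['ee_pos'][2]-.0129
print(p,z0,s['torque'])
lo=(270,175);sc=8;im=cv2.resize(g["img"][175:240,270:350],None,fx=sc,fy=sc,interpolation=cv2.INTER_CUBIC)
def ln(*Ps):
    q=[((proj(g,T(p,np.add(P,[0,0,z0]))[0])-lo+.5)*sc).astype(int) for P in Ps]
    for a,b in zip(q,q[1:]): cv2.line(im,tuple(map(int,a)),tuple(map(int,b)),(255,0,255),1)
ln([-.075,.032,0],[.075,.032,0],[.075,.032,.05],[-.075,.032,.05],[-.075,.032,0],[-.075,-.032,0],[-.075,-.032,.05],[-.075,.032,.05])
ln([.075,.032,.05],[.075,-.032,.05],[-.075,-.032,.05])
cv2.imwrite("pics/h4.png",im)
```

```text
(np.float64(0.48124147190039585), np.float64(0.08026979944756601), -0.0135) 0.059761180129329246 [ 0.00739353  0.19164846 -0.04193175]
```

View pics/h4.png

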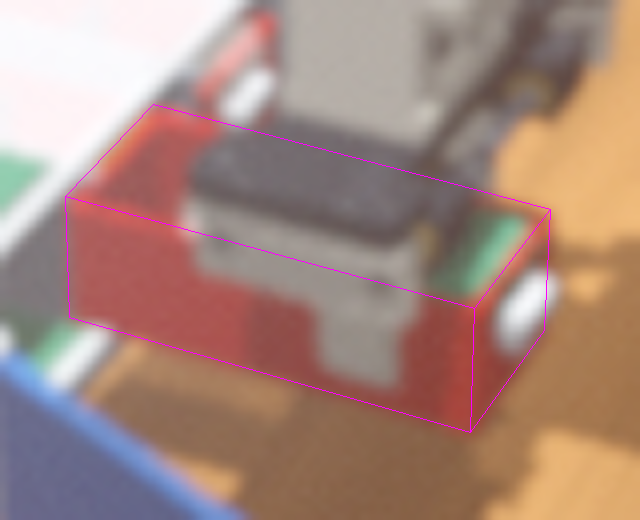

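The overlay matches and the drawer is level. I'll lower it to 20 mm under the drawer, shift 1 mm left and start in.

```bash
python3 -m crank '-0.001 0.01 0 0; 0 0.015 0 0; 0 0.01 0 0; 0 0.005 0 0; 0 0 0.005 0; 0 0 0.01 0; 0 0 0.01 0; 0 0 0.01 0; 0 0 0.005 0; 0 0 0 0; 0 0 0 0';python3 - <<'E'
from h import *
f=shot("side","h5.png");im=f["img"][160:240,240:350];cv2.imwrite("pics/h5c.png",cv2.resize(im,None,fx=7,fy=7,interpolation=cv2.INTER_CUBIC))
f=shot("top","h5t.png");im=f["img"][155:195,262:362];cv2.imwrite("pics/h5tc.png",cv2.resize(im,None,fx=8,fy=8,interpolation=cv2.INTER_CUBIC))
E
```

```text
t: 7.05
ee_pos: [0.4829, 0.0819, 0.0326]
tool_rot: [[-0.013, -0.001, 1.0], [-1.0, -0.0, -0.013], [0.0, -1.0, -0.001]]
contact_force: [0.0, 0.2, -4.4]
width: 0.0641
```

View pics/h5c.png

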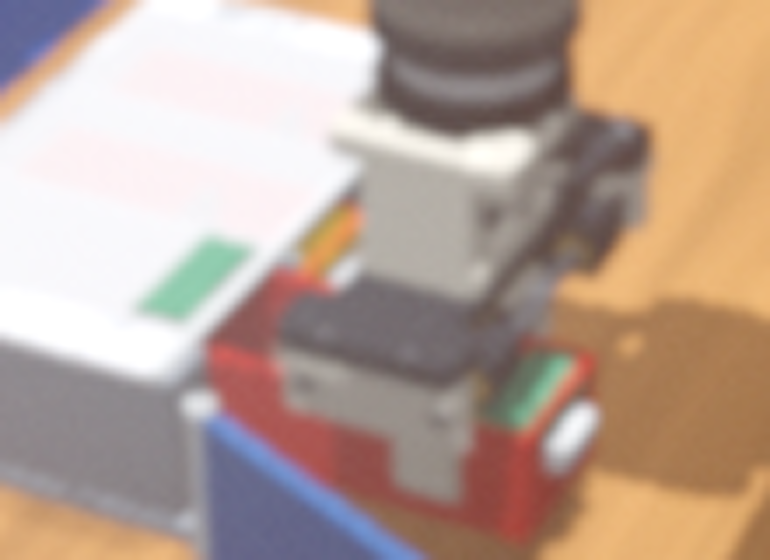

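View pics/h5tc.png

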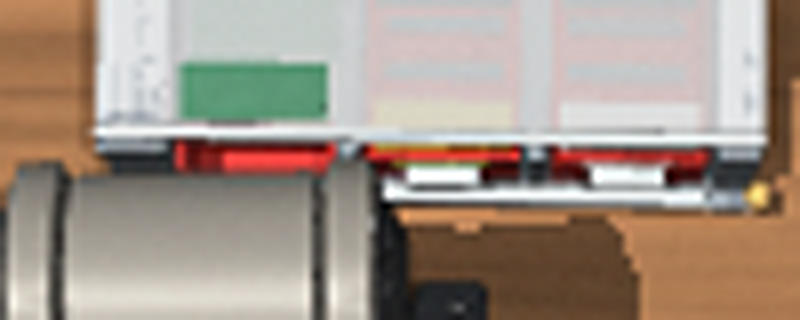

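The plain end is just under the roof, centred between the left wall (about column 169) and the partition (about column 339). No contact force, so I'll keep going.

```bash
python3 -m crank '0 0 0.005 0; 0 0 0.008 0; 0 0 0.008 0; 0 0 0.008 0; 0 0 0.006 0; 0 0 0 0'; python3 -m crank '0 0 0.005 0; 0 0 0.008 0; 0 0 0.008 0; 0 0 0.006 0; 0 0 0.004 0; 0 0 0 0; 0 0 0 0';python3 - <<'E'
from h import *
f=shot("side","h6.png");im=f["img"][160:240,240:350];cv2.imwrite("pics/h6c.png",cv2.resize(im,None,fx=7,fy=7,interpolation=cv2.INTER_CUBIC))
f=shot("top","h6t.png");im=f["img"][140:240,242:362];cv2.imwrite("pics/h6tc.png",cv2.resize(im,None,fx=6,fy=6,interpolation=cv2.INTER_CUBIC))
E
```

```text
t: 7.75
ee_pos: [0.5194, 0.0813, 0.0327]
tool_rot: [[-0.013, 0.001, 1.0], [-1.0, -0.0, -0.013], [0.0, -1.0, 0.001]]
contact_force: [0.1, -0.3, -4.4]
width: 0.0637
t: 8.45
ee_pos: [0.549, 0.081, 0.0325]
tool_rot: [[-0.013, -0.001, 1.0], [-1.0, -0.0, -0.013], [0.0, -1.0, -0.001]]
contact_force: [-1.0, 0.3, -4.6]
width: 0.0642
```

View pics/h6c.png

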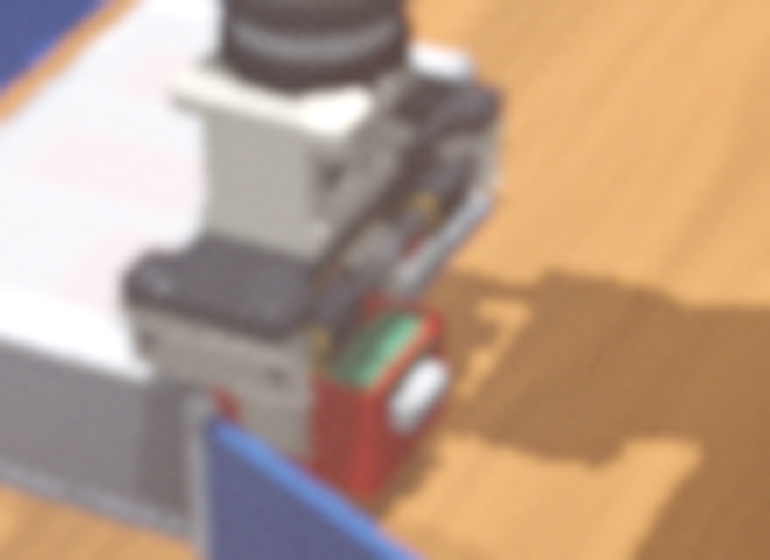

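View pics/h6tc.png

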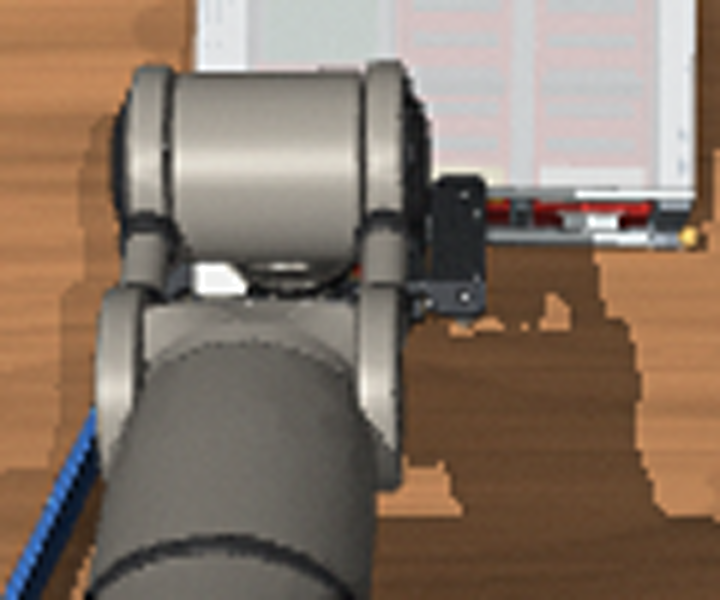

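```bash
python3 -m crank '0 0 0.004 0; 0 0 0.004 0; 0 0 0.002 0; 0 0.002 0 0; 0 0.001 0 0; 0 0 0 0; 0 0 0 0'; python3 -m crank '0 0 0 0; 0 0 0 0; 0 0 0 0; 0 0 0 0' 0.78
```

```text
t: 9.25
ee_pos: [0.5591, 0.0809, 0.0296]
tool_rot: [[-0.013, -0.0, 1.0], [-1.0, -0.0, -0.013], [0.0, -1.0, -0.0]]
contact_force: [0.4, 0.4, -4.6]
width: 0.0639
t: 9.65
ee_pos: [0.5596, 0.0809, 0.0301]
tool_rot: [[-0.013, 0.001, 1.0], [-1.0, -0.0, -0.013], [0.0, -1.0, 0.001]]
contact_force: [0.4, 1.0, 0.2]
width: 0.0716
```

```bash
python3 -m crank '0 -0.005 0 0; 0 -0.015 0 0; 0 -0.025 0 0; 0 -0.025 0 0; 0 -0.015 -0.01 0; 0 0 -0.025 0; 0 0 -0.03 0; 0 0 -0.02 0; 0 0 -0.005 0; 0 0 0 0'; python3 -m crank '0 0 0 0; 0 0 0 0; 0 0 0 0' 0
python3 - <<'E'
from h import *
f=shot("side","h7.png");im=f["img"][160:240,240:350];cv2.imwrite("pics/h7c.png",cv2.resize(im,None,fx=7,fy=7,interpolation=cv2.INTER_CUBIC))
f=shot("top","h7t.png");im=f["img"][140:240,242:362];cv2.imwrite("pics/h7tc.png",cv2.resize(im,None,fx=6,fy=6,interpolation=cv2.INTER_CUBIC))
E
```

```text
t: 10.65
ee_pos: [0.4696, 0.0821, 0.1153]
tool_rot: [[-0.013, 0.001, 1.0], [-1.0, -0.0, -0.013], [0.0, -1.0, 0.001]]
contact_force: [-0.0, 0.1, 0.4]
width: 0.0716
t: 10.95
ee_pos: [0.47, 0.082, 0.1145]
tool_rot: [[-0.013, 0.0, 1.0], [-1.0, -0.0, -0.013], [0.0, -1.0, 0.0]]
contact_force: [-0.4, 0.3, -0.2]
width: 0.0524
```

View pics/h7c.png

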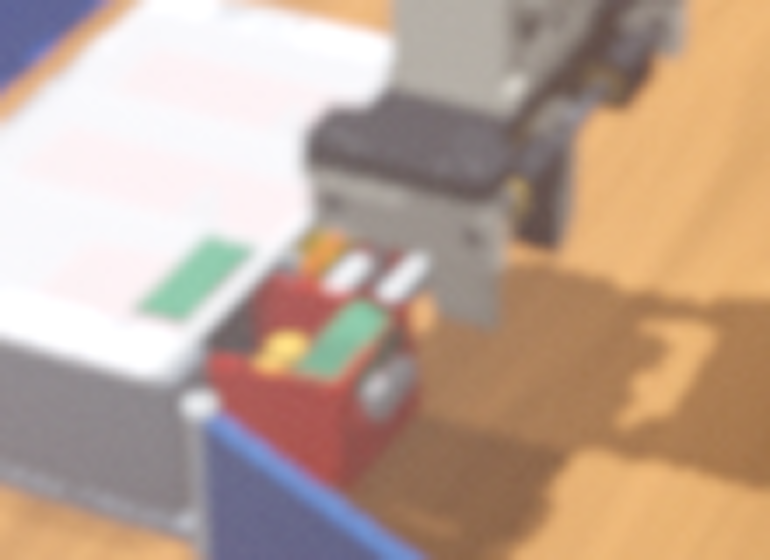

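View pics/h7tc.png

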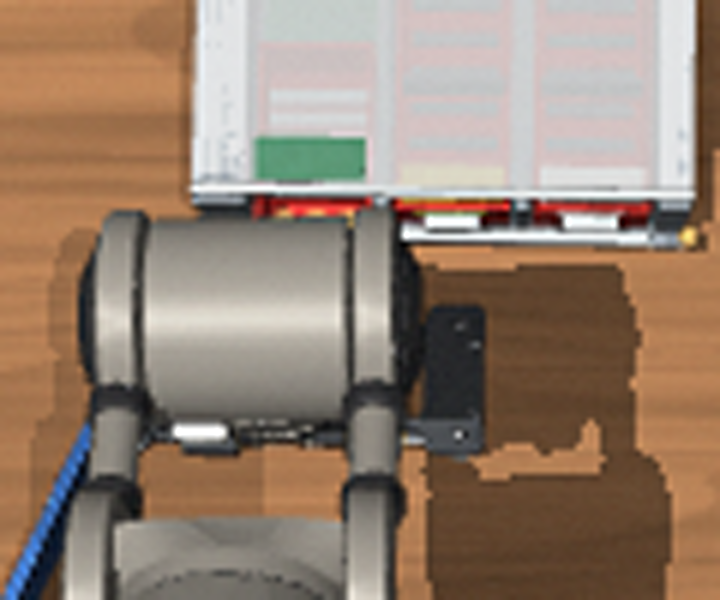

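The drawer rests on the sill, front raised slightly, back end inside. I'll lower the closed fingers in front of the pull and push.

```bash
python3 -m crank '0 0.01 0 0; 0 0.02 0 0; 0 0.025 0 0; 0 0.018 0 0; 0 0.008 0 0; 0 0.003 0 0; 0 0 0 0'; python3 -m crank '0 0 0.005 0; 0 0 0.008 0; 0 0 0.008 0; 0 0 0.006 0; 0 0 0.004 0; 0 0 0.004 0; 0 0 0 0'; python3 -m crank '0 0 0.005 0; 0 0 0.005 0; 0 0 0.005 0; 0 0 0.005 0; 0 0 0 0'
```

```text
t: 11.75
ee_pos: [0.4694, 0.0821, 0.0306]
tool_rot: [[-0.013, -0.0, 1.0], [-1.0, -0.0, -0.013], [0.0, -1.0, -0.0]]
contact_force: [0.5, -0.4, 0.1]
width: 0.0007
t: 12.45
ee_pos: [0.5046, 0.0816, 0.0306]
tool_rot: [[-0.013, 0.0, 1.0], [-1.0, -0.0, -0.013], [0.0, -1.0, 0.0]]
contact_force: [0.7, -0.6, -0.4]
width: 0.0003
t: 12.95
ee_pos: [0.5254, 0.0813, 0.0308]
tool_rot: [[-0.013, 0.001, 1.0], [-1.0, -0.0, -0.013], [0.0, -1.0, 0.001]]
contact_force: [-0.5, 0.5, -0.0]
width: 0.0004
```

```bash
python3 -m crank '0 0 0.005 0; 0 0 0.005 0; 0 0 0.005 0; 0 0 0.003 0; 0 0 0 0';  python3 - <<'E'
from h import *
f=shot("side","h8.png");im=f["img"][160:240,240:350];cv2.imwrite("pics/h8c.png",cv2.resize(im,None,fx=7,fy=7,interpolation=cv2.INTER_CUBIC))
f=shot("top","h8t.png");im=f["img"][140:240,242:362];cv2.imwrite("pics/h8tc.png",cv2.resize(im,None,fx=6,fy=6,interpolation=cv2.INTER_CUBIC))
E
```

```text
t: 13.45
ee_pos: [0.5432, 0.0811, 0.0308]
tool_rot: [[-0.013, 0.001, 1.0], [-1.0, -0.0, -0.013], [0.0, -1.0, 0.001]]
contact_force: [0.1, 0.6, 0.1]
width: 0.0006
```

View pics/h8c.png

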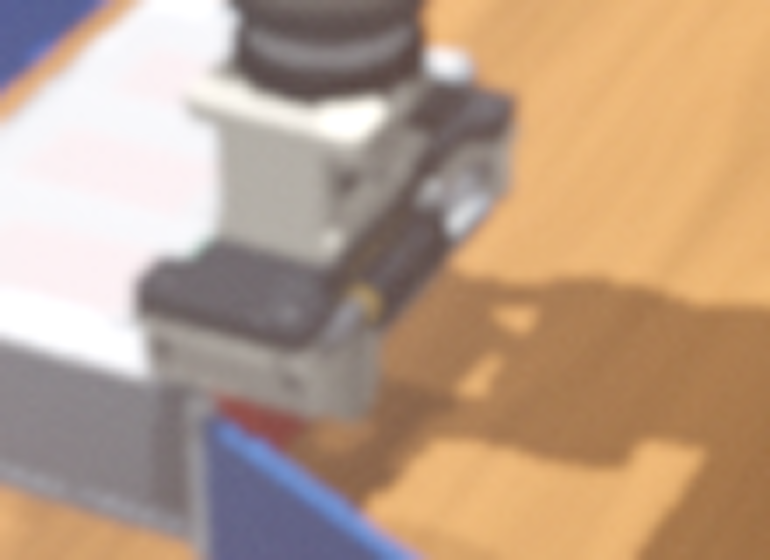

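View pics/h8tc.png

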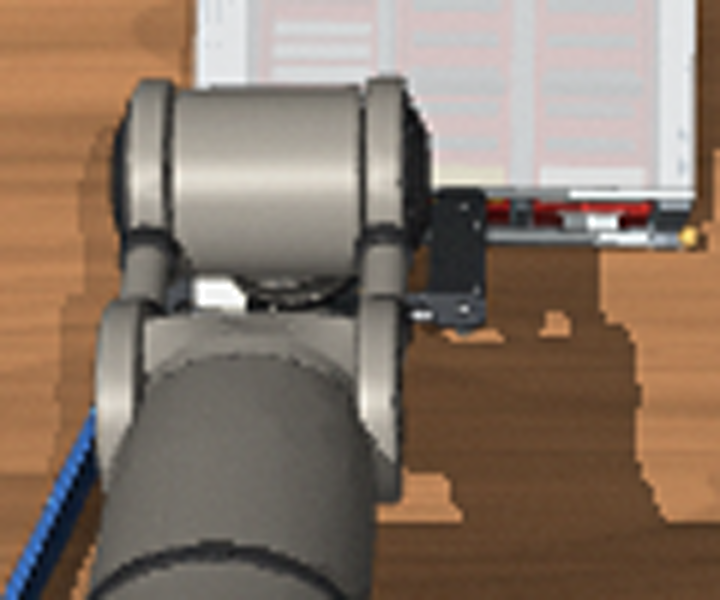

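```bash
python3 -m crank '0 0 0.004 0; 0 0 0.004 0; 0 0 0.004 0; 0 0 0.004 0'; python3 -m crank '0 0 0.002 0; 0 0 0.002 0'; python3 -m crank '0 0 0.002 0; 0 0 0.001 0'
```

```text
t: 13.95
ee_pos: [0.5585, 0.0809, 0.0305]
tool_rot: [[-0.013, -0.0, 1.0], [-1.0, -0.0, -0.013], [0.0, -1.0, -0.0]]
contact_force: [-1.0, 0.0, -1.0]
width: 0.0004
t: 14.15
ee_pos: [0.5622, 0.0808, 0.0306]
tool_rot: [[-0.013, -0.001, 1.0], [-1.0, -0.0, -0.013], [0.0, -1.0, -0.001]]
contact_force: [-3.2, -0.3, 1.7]
width: 0.0004
t: 14.35
ee_pos: [0.5654, 0.0808, 0.0307]
tool_rot: [[-0.013, 0.0, 1.0], [-1.0, -0.0, -0.013], [0.0, -1.0, 0.0]]
contact_force: [-3.0, 0.5, 0.3]
width: 0.0003
```

```bash
python3 -m crank '0 0 0.001 0; 0 0 0.001 0'; python3 -m crank '0 0 0.001 0; 0 0 0.001 0';python3 - <<'E'
from h import *
f=shot("side","h9.png");im=f["img"][160:240,240:350];cv2.imwrite("pics/h9c.png",cv2.resize(im,None,fx=7,fy=7,interpolation=cv2.INTER_CUBIC))
E
```

```text
t: 14.55
ee_pos: [0.5662, 0.0808, 0.0307]
tool_rot: [[-0.013, -0.003, 1.0], [-1.0, -0.0, -0.013], [0.0, -1.0, -0.003]]
contact_force: [-8.8, 0.0, 5.5]
width: 0.0001
t: 14.75
ee_pos: [0.5662, 0.0808, 0.0307]
tool_rot: [[-0.013, -0.007, 1.0], [-1.0, -0.0, -0.013], [0.0, -1.0, -0.007]]
contact_force: [-14.7, -0.3, 11.1]
width: 0.0004
```

View pics/h9c.png

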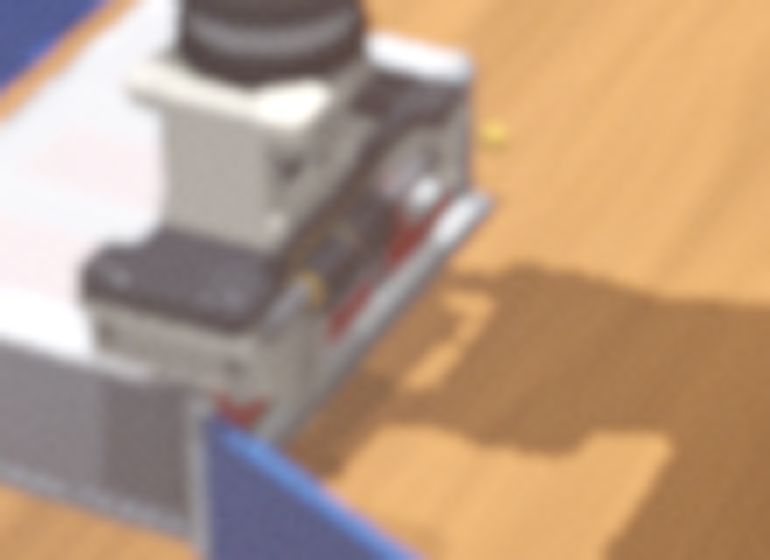

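```bash
python3 -m crank '0 0 -0.005 0; 0 0 -0.02 0; 0 -0.02 -0.03 0; 0 -0.04 -0.03 0; 0 -0.03 -0.03 0; 0 -0.02 -0.03 0; 0 0 -0.01 0; 0 0 0 0';python3 - <<'E'
from h import *
f=shot("side","h10.png");im=f["img"][160:240,240:350];cv2.imwrite("pics/h10c.png",cv2.resize(im,None,fx=7,fy=7,interpolation=cv2.INTER_CUBIC))
f=shot("top","h10t.png");im=f["img"][155:195,262:362];cv2.imwrite("pics/h10tc.png",cv2.resize(im,None,fx=8,fy=8,interpolation=cv2.INTER_CUBIC))
E
```

```text
t: 15.6
ee_pos: [0.4144, 0.0829, 0.1412]
tool_rot: [[-0.013, 0.003, 1.0], [-1.0, -0.0, -0.013], [0.0, -1.0, 0.003]]
contact_force: [0.0, 0.6, -0.2]
width: 0.0005
```

View pics/h10c.png

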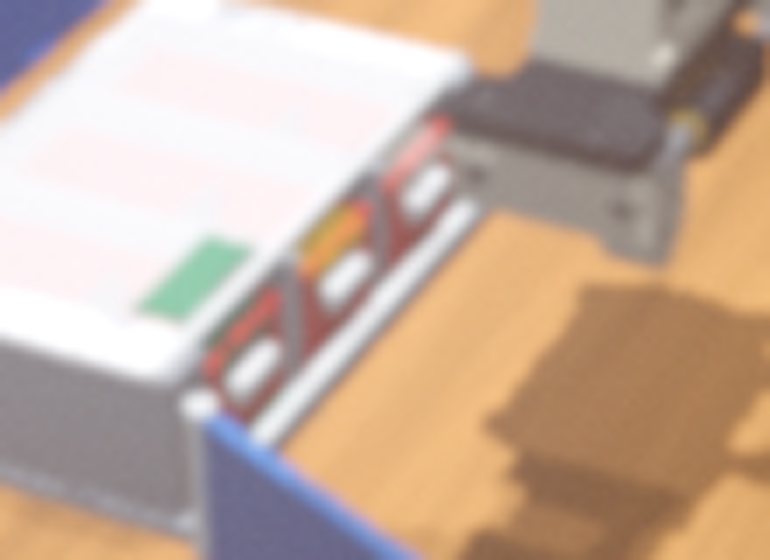

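View pics/h10tc.png

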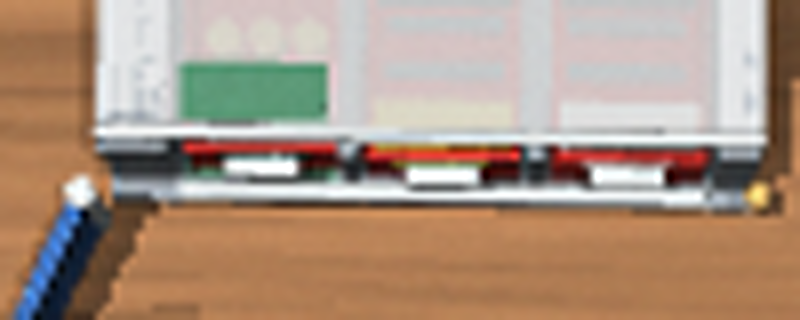

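The drawer is behind the sill: green liner shows in front of it, and its pull is level with the others. I'll check that height with numbers and work out the door path.

```bash
cat > door.py <<'E'
from h import *
np.set_printoptions(precision=3,suppress=True)
th=-.013;H=np.array([.564,.151]);r=.2
def C(a,ex=0):
    d=np.array([-np.sin(a),-np.cos(a)]);n=np.array([-np.cos(a),np.sin(a)])
    s=.0095*abs(n[0])+.019*abs(n[1])
    v=r*d+(.004+s+ex)*n
    c,q=np.cos(th),np.sin(th);return H+np.array([c*v[0]-q*v[1],q*v[0]+c*v[1]])
def tool(dw): c,q=np.cos(th),np.sin(th);return np.array([q*dw[0]-c*dw[1], c*dw[0]+q*dw[1]])  # dx,dz
E
python3 - <<'E'
from door import *
import pickle
f,g=pickle.load(open("f0.pkl","rb"))
p=(.657,.0025,-.013)
Y=proj(g,T(p,[-.083,0,.038])[0])
for n,P in dict(white=[-.083,-.077,.038],home=[-.08,.077,.038],mid=[-.083,.077,.038],raised=[-.08,.077,.046]).items(): print(n,(proj(g,T(p,P)[0])-Y)*7)
F=un((55,528),(225,172),6);P=ray(f,*F,.074);d=P[:2]-H;a=np.arctan2(-d[0],-d[1]);print("door",P,np.hypot(*d),a-0+th)
a0=2.15
print("start",C(a0),np.hypot(*C(a0)),"from now",tool(C(a0)-state()['ee_pos'][:2]))
prev=C(a0)
for a in np.arange(2.05,-.06,-.1): print(round(a,2),tool(C(a)-prev),np.hypot(*C(a)));prev=C(a)
E
```

```text
white [ 80.085 -87.636]
home [-93.596  93.405]
mid [-87.062  95.271]
raised [-94.214  77.253]
door [0.302 0.271 0.074] 0.2878582901386652 1.987861069507645
start [0.412 0.283] 0.500152781306642 from now [-0.201 -0.006]
2.05 [ 0.016 -0.012] 0.48107118360725676
1.95 [ 0.017 -0.011] 0.4626239272346407
1.85 [ 0.018 -0.009] 0.44515064966556883
1.75 [ 0.019 -0.007] 0.4290325381780078
1.65 [ 0.02  -0.005] 0.4146842902426763
1.55 [ 0.02  -0.003] 0.4027047781760691
1.45 [ 0.019 -0.001] 0.39367363053518073
1.35 [0.02  0.001] 0.38709348877499505
1.25 [0.02  0.003] 0.38324573305114107
1.15 [0.019 0.005] 0.38234586900666057
1.05 [0.019 0.007] 0.3845194434727209
0.95 [0.018 0.009] 0.3897866501389491
0.85 [0.018 0.011] 0.39805933826882395
0.75 [0.016 0.013] 0.40915077427698576
0.65 [0.015 0.014] 0.42279507638963876
0.55 [0.014 0.016] 0.4386713158534036
0.45 [0.012 0.018] 0.45642738964751833
0.35 [0.01  0.019] 0.47570030734855023
0.25 [0.008 0.02 ] 0.49613144166114426
0.15 [0.006 0.021] 0.5173767874924731
0.05 [0.004 0.022] 0.5391130955815723
-0.05 [0.001 0.02 ] 0.5591566661824763
```

The predicted pull offset when home is (-94, 93), and I read (-94, 92). Raised on the sill it would be (-94, 77), so the drawer is home. Now the door: over it to its outer (left) side, then down.

```bash
python3 -m crank '-0.01 0 0 0; -0.025 0 -0.001 0; -0.03 0 -0.001 0; -0.03 0 -0.001 0; -0.03 0 -0.001 0; -0.03 0 -0.001 0; -0.025 0 -0.001 0; -0.015 0 0 0; -0.006 0 0 0; 0 0 0 0'; python3 -m crank '0 0.02 0 0; 0 0.03 0 0; 0 0.03 0 0; 0 0.02 0 0; 0 0.006 0 0; 0 0 0 0'
python3 - <<'E'
from h import *
f=shot("side","d1.png");im=f["img"][160:310,210:370];cv2.imwrite("pics/d1c.png",cv2.resize(im,None,fx=4,fy=4,interpolation=cv2.INTER_CUBIC))
E
```

```text
t: 16.7
ee_pos: [0.411, 0.2842, 0.14]
tool_rot: [[-0.012, -0.001, 1.0], [-1.0, -0.001, -0.012], [0.001, -1.0, -0.001]]
contact_force: [0.4, -0.3, 0.5]
width: 0.0005
t: 17.3
ee_pos: [0.4109, 0.283, 0.0342]
tool_rot: [[-0.014, -0.001, 1.0], [-1.0, -0.001, -0.014], [0.001, -1.0, -0.001]]
contact_force: [-0.5, -0.5, 0.6]
width: 0.0008
```

View pics/d1c.png

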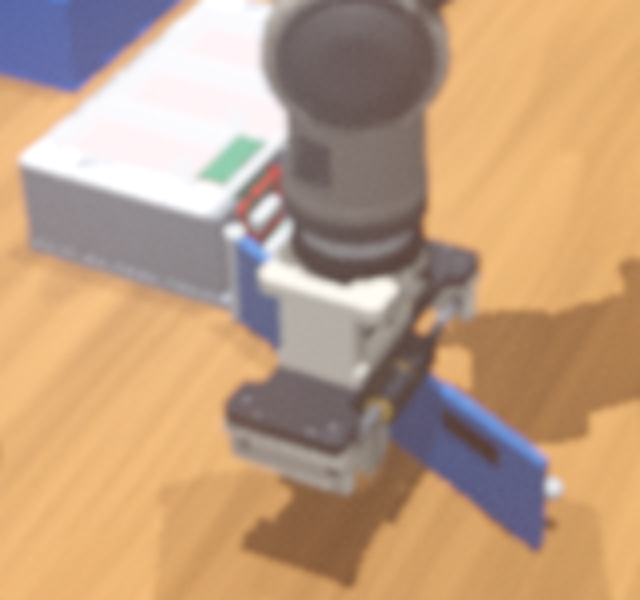

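The closed fingers are down on the outer side of the door. I'll sweep it in.

```bash
python3 -m crank '0.008 0 -0.006 0; 0.008 0 -0.006 0; 0.008 0 -0.005 0; 0.009 0 -0.005 0; 0.012 0 -0.006 0; 0.018 0 -0.009 0; 0.019 0 -0.007 0; 0.02 0 -0.005 0; 0.02 0 -0.003 0; 0.01 0 0 0'
python3 - <<'E'
from door import *
s=state();print(s['ee_pos'],[(a,tool(C(a)-s['ee_pos'][:2])) for a in (1.55,1.45,1.5)])
f=shot("side","d2.png");im=f["img"][160:310,210:370];cv2.imwrite("pics/d2c.png",cv2.resize(im,None,fx=4,fy=4,interpolation=cv2.INTER_CUBIC))
E
```

```text
t: 18.35
ee_pos: [0.3562, 0.1512, 0.0349]
tool_rot: [[-0.014, -0.001, 1.0], [-1.0, -0.0, -0.014], [0.0, -1.0, -0.001]]
contact_force: [-0.3, 0.9, -0.3]
width: 0.0004
[0.356 0.151 0.035] [(1.55, array([-0.022,  0.007])), (1.45, array([-0.002,  0.006])), (1.5, array([-0.012,  0.007]))]
```

View pics/d2c.png

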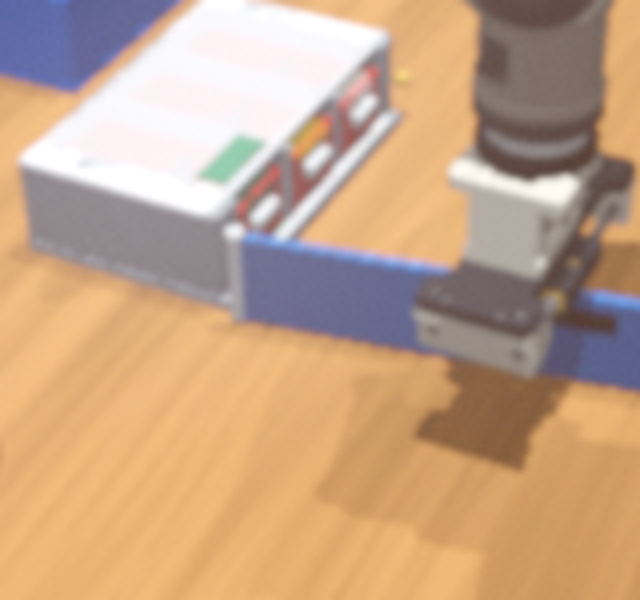

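```bash
python3 -m crank '0.009 0 0.004 0; 0.015 0 0.005 0; 0.02 0 0.004 0; 0.019 0 0.005 0; 0.019 0 0.007 0; 0.018 0 0.009 0; 0.018 0 0.011 0; 0.016 0 0.013 0; 0.015 0 0.014 0; 0.007 0 0.008 0'
python3 - <<'E'
from door import *
s=state();print(s['ee_pos'],[(a,tool(C(a)-s['ee_pos'][:2])) for a in (.55,.45,.35,.25,.15,.05,-.05)])
f=shot("side","d3.png");im=f["img"][130:310,210:400];cv2.imwrite("pics/d3c.png",cv2.resize(im,None,fx=3.5,fy=3.5,interpolation=cv2.INTER_CUBIC))
E
```

```text
t: 19.4
ee_pos: [0.4369, -0.0056, 0.0348]
tool_rot: [[-0.014, 0.002, 1.0], [-1.0, -0.0, -0.014], [0.0, -1.0, 0.002]]
contact_force: [-0.4, 0.4, 0.2]
width: 0.0005
[ 0.437 -0.006  0.035] [(0.55, array([0.001, 0.002])), (0.45, array([0.013, 0.019])), (0.35, array([0.023, 0.038])), (0.25, array([0.031, 0.058])), (0.15, array([0.037, 0.079])), (0.05, array([0.041, 0.101])), (-0.05, array([0.042, 0.121]))]
```

View pics/d3c.png

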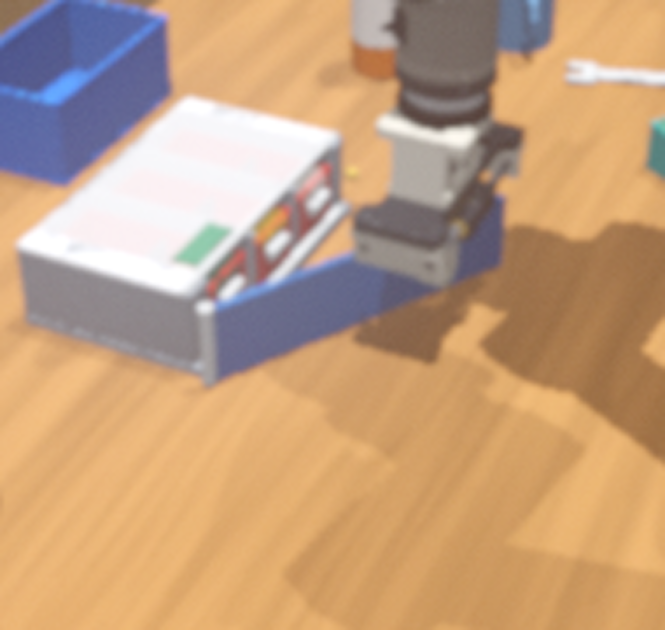

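```bash
python3 -m crank '0.006 0 0.01 0; 0.008 0 0.014 0; 0.009 0 0.016 0; 0.007 0 0.017 0; 0.005 0 0.015 0; 0.003 0 0.012 0; 0.001 0 0.005 0'; python3 -m crank '0 0 0.003 0; 0 0 0.003 0';  python3 -m crank '0 0 0.003 0; 0 0 0.002 0'
```

```text
t: 20.15
ee_pos: [0.5247, -0.0444, 0.0346]
tool_rot: [[-0.013, 0.001, 1.0], [-1.0, -0.0, -0.013], [0.0, -1.0, 0.001]]
contact_force: [0.3, 0.6, 0.0]
width: 0.0003
t: 20.35
ee_pos: [0.5291, -0.0442, 0.0345]
tool_rot: [[-0.013, -0.001, 1.0], [-1.0, 0.0, -0.013], [-0.0, -1.0, -0.001]]
contact_force: [0.5, 0.1, -0.3]
width: 0.0008
t: 20.55
ee_pos: [0.5346, -0.0446, 0.0347]
tool_rot: [[-0.013, -0.0, 1.0], [-1.0, -0.0, -0.013], [0.0, -1.0, -0.0]]
contact_force: [0.3, -0.2, -0.4]
width: 0.0
```

```bash
python3 -m crank '0 0 0.003 0; 0 0 0.002 0'; python3 -m crank '0 0 0.002 0; 0 0 0.002 0';  python3 -m crank '0 0 0.002 0; 0 0 0.001 0'
```

```text
t: 20.75
ee_pos: [0.537, -0.0447, 0.0346]
tool_rot: [[-0.013, -0.006, 1.0], [-1.0, 0.0, -0.013], [-0.0, -1.0, -0.006]]
contact_force: [-14.3, -1.4, 10.7]
width: 0.0004
t: 20.95
ee_pos: [0.541, -0.045, 0.0346]
tool_rot: [[-0.013, -0.006, 1.0], [-1.0, 0.0, -0.013], [-0.0, -1.0, -0.006]]
contact_force: [-7.3, -2.3, 5.8]
width: 0.0006
t: 21.15
ee_pos: [0.5461, -0.0451, 0.0346]
tool_rot: [[-0.013, -0.001, 1.0], [-1.0, -0.0, -0.013], [0.0, -1.0, -0.001]]
contact_force: [-7.4, -2.0, 5.1]
width: 0.0006
```

```bash
python3 -m crank '0 0 0.001 0; 0 0 0.001 0'; python3 -m crank '0 0 0.001 0; 0 0 0.001 0';  python3 - <<'E'
from h import *
f=shot("side","d4.png");im=f["img"][130:250,210:350];cv2.imwrite("pics/d4c.png",cv2.resize(im,None,fx=5,fy=5,interpolation=cv2.INTER_CUBIC))
f=shot("top","d4t.png");im=f["img"][150:200,262:372];cv2.imwrite("pics/d4tc.png",cv2.resize(im,None,fx=7,fy=7,interpolation=cv2.INTER_CUBIC))
E
```

```text
t: 21.35
ee_pos: [0.546, -0.0451, 0.0346]
tool_rot: [[-0.013, -0.006, 1.0], [-1.0, 0.0, -0.013], [-0.0, -1.0, -0.006]]
contact_force: [-14.6, -3.1, 10.1]
width: 0.0004
t: 21.55
ee_pos: [0.546, -0.045, 0.0346]
tool_rot: [[-0.013, -0.01, 1.0], [-1.0, 0.0, -0.013], [-0.0, -1.0, -0.01]]
contact_force: [-20.8, -3.5, 16.5]
width: 0.0002
```

View pics/d4c.png

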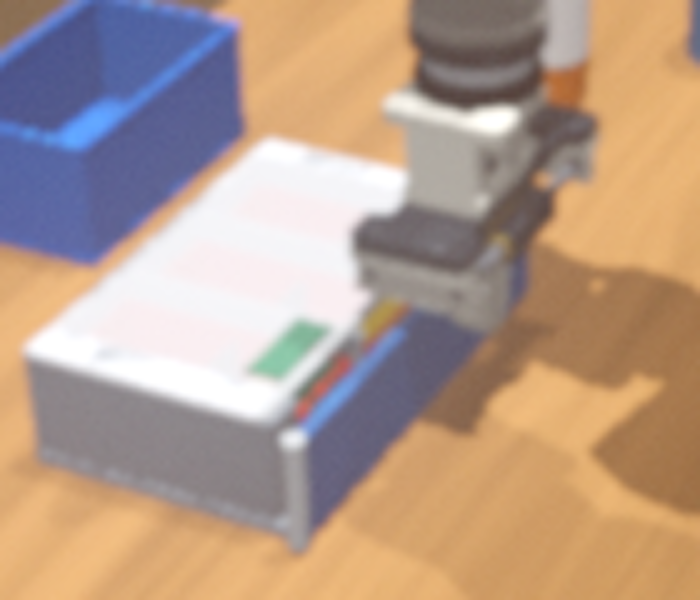

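View pics/d4tc.png

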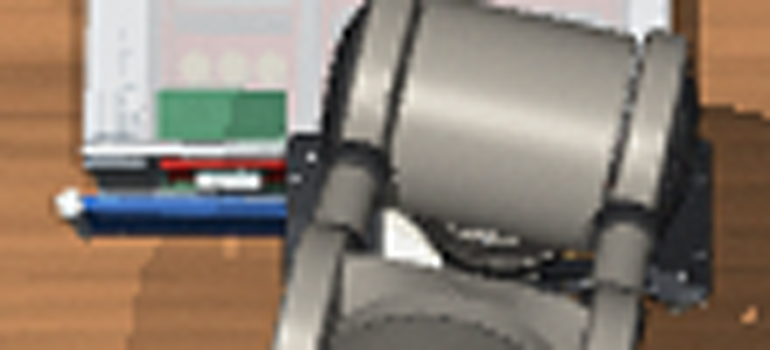

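There is a hard stop at 0.546 after about 9 mm of catch resistance, so it is probably seated. I'll back off and check that it stays shut.

```bash
python3 -m crank '0 0 -0.004 0; 0 0 -0.015 0; 0 0 -0.03 0; 0 -0.03 -0.03 0; 0 -0.04 -0.03 0; 0 -0.03 -0.03 0; 0.02 -0.02 -0.01 0; 0.03 0 0 0; 0.04 0 0 0; 0.04 0 0 0; 0.03 0 0 0; 0 0 0 0'
python3 - <<'E'
from h import *
f=shot("side","d5.png");im=f["img"][130:250,210:350];cv2.imwrite("pics/d5c.png",cv2.resize(im,None,fx=5,fy=5,interpolation=cv2.INTER_CUBIC))
f=shot("top","d5t.png");im=f["img"][150:200,262:372];cv2.imwrite("pics/d5tc.png",cv2.resize(im,None,fx=7,fy=7,interpolation=cv2.INTER_CUBIC))
E
```

```text
t: 22.85
ee_pos: [0.4003, -0.2065, 0.155]
tool_rot: [[-0.017, 0.002, 1.0], [-1.0, -0.002, -0.017], [0.002, -1.0, 0.002]]
contact_force: [0.4, -0.1, 0.3]
width: 0.0001
```

View pics/d5c.png

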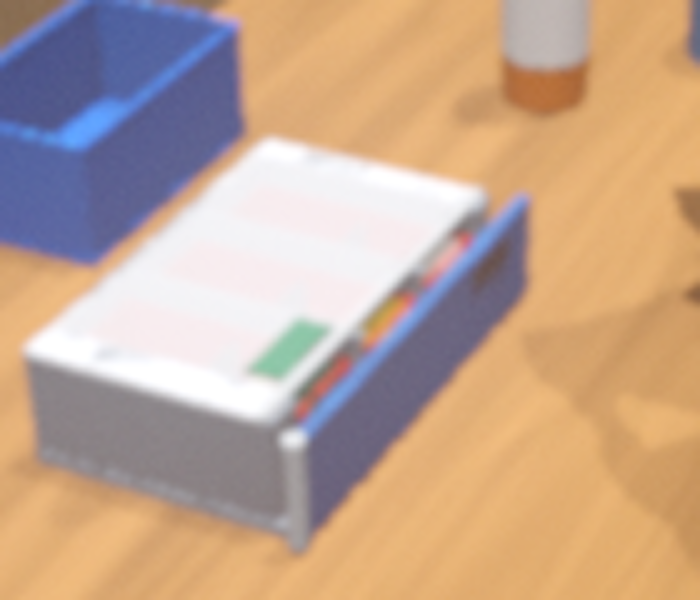

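View pics/d5tc.png

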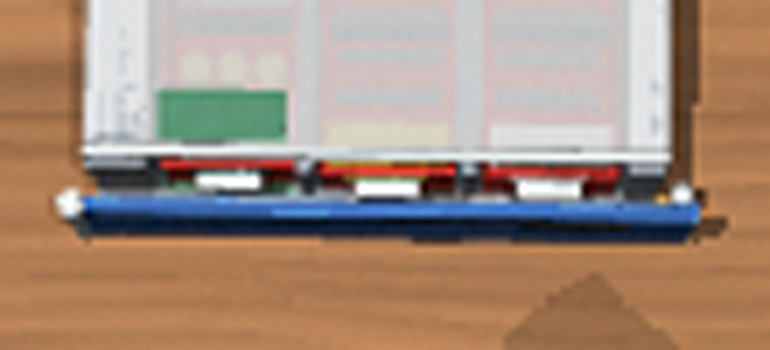

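View pics/d5t.png

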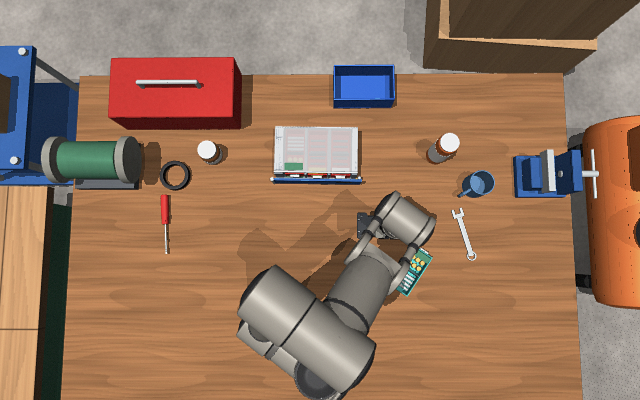

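Run:
```python
import cv2,numpy as np
a=cv2.imread("pics/top0.png");b=cv2.imread("pics/d5t.png")
c=[cv2.resize(x[235:300,385:445],None,fx=6,fy=6,interpolation=cv2.INTER_CUBIC) for x in(a,b)]
cv2.imwrite("pics/cmp.png",np.hstack(c))
```

```text
(no output)
```

View pics/cmp.png

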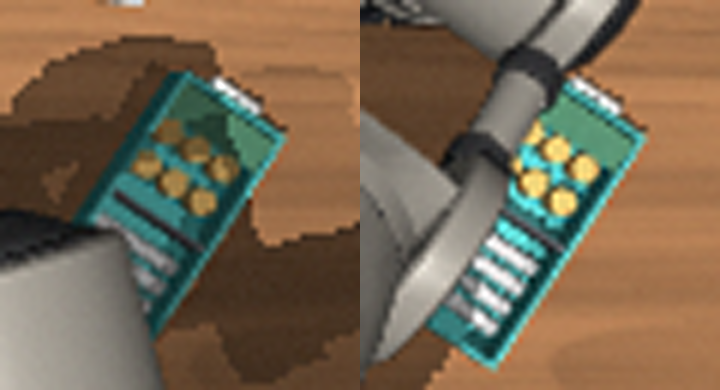

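The look-alike hasn't moved: its corner is at (287,131) before and (286,131) after. The door lies parallel to the roof edge, and the arm touches nothing. I'm handing in.

```bash
python3 -c "
from plant import finish_job,state
print(finish_job(),state()['t'])"
```

```text
the job is handed in; nothing more can be done
the job is handed in; nothing more can be done
```

The red drawer is back in the green-marked left bay, and the blue door is shut on its catch. I handed the job in at about 23 s of the 72 s allowed.

**Drawer:** I gripped it across its width and carried it level. It went in plain end first, over the sill and under the roof. I released it on the sill, where it tilted slightly, and pushed it in on its pull until it stopped hard. In the side picture its pull was within about 2 enlarged pixels of the fully-home position; resting on the sill it would have been about 15 off. It sits about 3 mm deeper than the other two drawers, which is within the stated play.

**Door:** I pushed it from its outer side. The catch resisted over about the last 9 mm of travel, then the door stopped hard. After I backed off it stayed parallel to the roof edge to within about 0.003 rad; unlatched at 0.05 it would have shown clearly.

**Forces:** The highest wrist reading was about 27 N, while pressing the door against its stop.

**Bench:** The turquoise look-alike has not moved, and nothing else on the bench looks displaced in the last top picture.

**Disagreement:** The cabinet's outer outline did not match the bay positions, by about 5 mm sideways, so I aligned on the partitions, bay mark and hinge instead. The drawer went in without side contact.

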